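# Free the eccentric stop and close the clamp on a painted panel

## Task

First push the red lever of the eccentric stop clockwise (seen from above) all the way round until the cam stands at its low point, and only then push the green plate of the follower slide forward until its jaw holds the blue painted panel snugly and squarely against the fence. It is all done by pushing with the fingertips: lift nothing, do not touch the panel (its paint is still tacky), and leave the paint bottles and the brush tin standing where they are.

Things in the scene. Friction and masses are not known exactly. Their poses are not given: they have to be found in the camera images.
- jig: Fixed plywood board 380 mm (x) by 290 mm (y -190 to +100) by 18 mm thick; origin on its underside, at table level. Its x is forward (slide travel, towards the fence), y left, z up. Wooden fence at x +150 to +170, y -70 to +70 mm, top 48 mm above the table. The slide runs along y = 0; the cam pin stands at x -30, y -110 mm. Nothing on the jig is higher than 80 mm above the table.
- cam (a joint): Angle of the eccentric stop, rad: 0 = low point, against an end stop; grows counter-clockwise from above to 2.75; starts at 1.75 to 2.6. The red lever points from the pin at (joint - 2.967) rad from jig +x, so nearly straight back at the low point. Stays where left; friction 0.3 N m (about 4 N at 75 mm from the pin).
- follower (a joint): Travel of the follower slide, m: 0 = fully back, grows forwards (jig +x) to at most 0.058; starts at 0 to 0.008; 0.045 when the jaw holds the panel against the fence. Friction 2.5 N, no spring, stays where left. Its side arm (jig x -120 to -96 mm + travel) reaches to jig y -130 mm, top 34 mm above the table.
- push_face (a point): Centre of the upper part of the back (robot-side) face of the slide's green upright push plate, to be pushed along jig +x; 55 mm above the table. The plate is 60 mm wide (y), 15 mm thick, its top 80 mm above the table. In the jig frame it lies at x = -140 mm + travel, y = 0.
- cam_pin (a point): On the cam's pin axis, 62 mm above the table, level with the top of the red lever. Below the lever is the brass cam disc, radius 26 mm, 15 mm off-centre on the pin, top 36 mm above the table; a black dot marks its high point. Unless turned near its low point it stops the slide's side arm at about 27 to 37 mm of travel.
- lever_end (a point): Free end of the red lever, on its centre line, 62 mm above the table (top of the lever). The lever is a straight bar from the pin to this end, 95 mm long, 16 mm wide, 22 mm high: its underside is 40 mm above the table, clear above the disc and the slide's side arm.
- panel: Loose blue wooden panel with tacky painted ornament, 150 mm (along jig x) by 120 mm by 12 mm, 0.18 kg, lying on the board between jaw and fence. Origin at the centre of its underside. Clamped, it lies with its centre at jig x = +75 mm; it starts 8 to 16 mm short of the fence, turned by up to 0.04 rad and up to 8 mm sideways.
- bottle_blue: Blue paint bottle, 60 mm diameter, 170 mm tall, loose bystander; origin at the centre of its underside.
- bottle_green: Green paint bottle, 60 mm diameter, 170 mm tall, loose bystander; origin at the centre of its underside.
- brush_tin: Tin of 72 mm diameter, 100 mm tall, with brushes standing up to 215 mm, loose bystander; origin at the centre of its underside.

How it is judged:
By the outcome, as a careful person would: the job done as asked, in the order asked, and still so for the second after the job is handed in, with the robot touching nothing.
It also fails if it takes over 58 s, if anything falls off the work surface, if the arm or the gripper's body presses on something with over 40 N, if the wrist force passes 120 N, or if a joint passes its speed limit or range.

## Robot

A 6-joint arm with a two-finger parallel gripper is mounted at the origin on the work surface. World frame = base frame: x ahead of the robot, y to its left, z up, the work surface at z = 0. Lengths are in m, angles in rad, forces in N, time in s.
With the tool pointing down it reaches from about 0.375 to 0.9 m from the base axis. Payload 3.1 kg.
Tool frame: the origin (TCP) lies midway between the tips of the shut fingers; the grasp point (between the pads) lies 19 mm behind it (pinch_z is the distance from the TCP to the grasp point, in m); y points along the fingers, z is the direction in which the jaws open and shut, and the axes are right-handed (so a half turn about y gives the same grasp; the last joint's range is limited). The gripper opens to 87 mm and grips with 3 to 60 N. Pads are 19 mm wide; open, the fingers measure 117 mm over their backs; the gripper's body (75 mm by 190 mm) begins 51 mm behind the grasp point.
Start: joints at [-1.478, 0.527, 1.433, -0, 1.181, -0.178], TCP at [0.167, -0.602, 0.223] pointing down, gripper open.
Joint ranges: [-3.08, 3.08], [-0.75, 2.2], [0.22, 2.44], [-1.43, 4.57], [0, 2.65], [-2.85, 2.85]. Speed limits (rad/s): [2.79, 2.79, 3.14, 3.14, 3.14, 3.14].

## Interface

Orientations are given as a unit quaternion [x, y, z, w].
In Python, from rig import * gives the robot as it stands.
- The arm moves only by the tool drive_tool, never from a script. Its argument "plan" is a list of rows, each a list of 7 numbers: the shift along the tool's x, y, z in mm, then the turn, a rotation vector about the tool's x, y, z in degrees, then the finger opening in mm, from 0 to 87. A call has 1 to 10 rows; each row is the pose to reach, as a shift and turn from the pose commanded when the call began, along the tool's axes at that moment; what a row does not reach only later rows make up. A row lasts 1/10 s, in which the tool goes at most 50 mm and 8.59 degrees, less where a joint would pass 70% of its speed; a pose out of reach is approached as far as the arm can. A call with a gripper value outside its range is refused whole. The fingers move at their own pace and stop on an object; "newtons" is the grip in N (left out, the last holds). Time passes only in rows, so rows that repeat a pose let the fingers close. It gives the time, the measured TCP pose, the force and the opening at its end, in the units of the state.
- get_obs(): the state, without advancing time (a new reading comes with each control period).
- camera(name): name is "side" or "top"; returns the picture (400x640x3 uint8, blue, green, red); there is no depth.
- get_calibration(name): a dict with "fx", "fy", "cx", "cy" (pixels), "origin" and "rotation" of the camera in the world. Camera axes: x right, y down, z forward; pixel columns grow to the right and rows downward; lengths in m; the calibration is good to about 2 mm. A picture is of the moment at which its call begins. get_calibration takes no time and is no camera call.
- hand_in(): hands the job in, once; it reports no verdict.
Trained networks look in the newest picture that a camera, given by its name, has taken for a name from the list of things; names that differ only in an ending like _2 or _b are one class to them, and where a whole thing is asked for, a point or a joint stands for the part that bears it (a point fixed in the world has none). Each returns a list of dicts, best first, with "conf" (0 to 1); they miss things now and then, are a little off and sometimes report something else, mostly with a low value. They report only what shows in the picture. A call takes as long as a camera call.
- spot_in(camera, target): "location" ([column, row] in pixels, amid what is visible of it).
- mark_of(camera, target): "location" ([column, row] in pixels: a listed point, or the origin of a listed thing).
The state is a dict: "time": time; "q": joint angles; "joint_velocities": joint speeds; "joint_torque": joint torques, N m; "position": TCP position; "tool_rot": TCP orientation; "ft_force": force on the tool from outside, world axes, zero at the start; "moment": the same for the moment, N m; "grip_width": finger opening in m.
Only numpy, scipy, OpenCV 4.12 (cv2) and the standard library are available. Lean on these libraries where they do the work, as an engineer would, in place of code of your own. Each camera call takes 0.05 s, during which the arm holds its last target. There are 200 camera calls.

## Working session

There is one attempt and no reset: what is moved stays moved. The work goes in short steps, Python scripts to look and compute and a tool call to move; the robot and the scene stay as the last step left them, time stands still between calls to the robot, and variables do not carry over. Pictures are saved under pics/ and viewed, about 8 in all and at most 12, crops included, and the job is handed in when it is done.

Besides the shell and the picture viewer there is one more tool, called as name(argument=value, ...), one argument or row to a line, values as JSON. drive_tool: Moves the arm, as the interface text tells. Its arguments: {"type":"object","properties":{"plan":{"type":"array","items":{"type":"array","items":{"type":"number"}}},"newtons":{"type":"number"}},"required":["plan"]}

```bash
mkdir -p pics; cat > h.py <<'E'
from rig import *
import numpy as np, cv2
from scipy.spatial.transform import Rotation as R
def ray(n,px,z):
    c=get_calibration(n); Rm=np.array(c["rotation"]); o=np.array(c["origin"])
    d=Rm@np.array([(px[0]-c["cx"])/c["fx"],(px[1]-c["cy"])/c["fy"],1]); return o+d*(z-o[2])/d[2]
def proj(n,p):
    c=get_calibration(n); v=np.array(c["rotation"]).T@(np.array(p)-np.array(c["origin"])); return [round(float(c["fx"]*v[0]/v[2]+c["cx"]),1),round(float(c["fy"]*v[1]/v[2]+c["cy"]),1)]
E
python3 - <<'E'
from h import *
for n in("side","top"):
    cv2.imwrite(f"pics/{n}0.png",camera(n)); print(n,get_calibration(n))
    for t,z in(("jig",0),("push_face",.055),("cam_pin",.062),("lever_end",.062),("panel",.018),("bottle_blue",0),("bottle_green",0),("brush_tin",0)):
        for m in mark_of(n,t)[:2]: print(t,np.round(m["location"],1),round(m["conf"],2),ray(n,m["location"],z).round(4))
o=get_obs();print(o["time"],o["position"],o["tool_rot"],R.from_quat(o["tool_rot"]).as_matrix().round(3))
E
```

```text
side {'fx': 453.76956250175425, 'fy': 453.76956250175425, 'cx': 323.34495688985305, 'cy': 200.92036509931307, 'origin': array([0.34016793, 0.65159557, 0.49773682]), 'rotation': array([-0.1461419 ,  0.86888235, -0.46688461,  0.0755299 ])}Traceback (most recent call last):
  File "<stdin>", line 5, in <module>
  File "h.py", line 6, in ray
    d=Rm@np.array([(px[0]-c["cx"])/c["fx"],(px[1]-c["cy"])/c["fy"],1]); return o+d*(z-o[2])/d[2]
      ~~^~~~~~~~~~~~~~~~~~~~~~~~~~~~~~~~~~~~~~~~~~~~~~~~~~~~~~~~~~~~~~
ValueError: matmul: Input operand 1 has a mismatch in its core dimension 0, with gufunc signature (n?,k),(k,m?)->(n?,m?) (size 3 is different from 4)
```

```bash
sed -i 's/np.array(c\["rotation"\])/R.from_quat(c["rotation"]).as_matrix()/' h.py
python3 - <<'E'
from h import *
for n in("side","top"):
    cv2.imwrite(f"pics/{n}0.png",camera(n)); print(n,get_calibration(n)["origin"])
    for t,z in(("jig",0),("push_face",.055),("cam_pin",.062),("lever_end",.062),("panel",.018),("bottle_blue",0),("bottle_green",0),("brush_tin",0)):
        for m in mark_of(n,t)[:2]: print(t,np.round(m["location"],1),round(m["conf"],2),ray(n,m["location"],z).round(4))
o=get_obs();print(o["time"],o["position"],R.from_quat(o["tool_rot"]).as_matrix().round(3))
E
```

```text
side [0.34016793 0.65159557 0.49773682]
push_face [387.  196.6] 0.8 [ 0.4515 -0.0319  0.055 ]
push_face [302.4 260.7] 0.7 [0.5321 0.1802 0.055 ]
cam_pin [348.4 154.1] 0.6 [ 0.5592 -0.1529  0.062 ]
cam_pin [374.7 302.2] 0.27 [0.4109 0.2326 0.062 ]
lever_end [333.5 131.6] 0.9 [ 0.6215 -0.2463  0.062 ]
lever_end [316.2 207.1] 0.43 [0.5566 0.0513 0.062 ]
panel [290.6 190. ] 0.95 [ 0.6466 -0.0491  0.018 ]
bottle_blue [241.8 244.5] 0.7 [0.6702 0.1167 0.    ]
bottle_green [302.  258.9] 0.77 [0.5582 0.1176 0.    ]
bottle_green [333.8 133.7] 0.64 [ 0.657  -0.3623  0.    ]
brush_tin [302.8 262.9] 0.7 [0.5533 0.1265 0.    ]
brush_tin [375.3 304.6] 0.6 [0.4189 0.1774 0.    ]
top [0.41682852 0.0601014  0.90215967]
jig [376.1 184. ] 0.64 [ 0.5913 -0.0438  0.    ]
push_face [375.9 262.8] 0.64 [ 0.4462 -0.0332  0.055 ]
cam_pin [443.5 193.9] 0.58 [ 0.5608 -0.1505  0.062 ]
lever_end [484.6 161.1] 0.74 [ 0.6169 -0.2237  0.062 ]
panel [381.2 150.5] 0.91 [ 0.6494 -0.0527  0.018 ]
bottle_blue [288.6 143.7] 0.68 [0.6693 0.1161 0.    ]
bottle_green [284.  209.5] 0.7 [0.5462 0.1248 0.    ]
bottle_green [443.5 195.9] 0.6 [ 0.5677 -0.1658  0.    ]
brush_tin [255.9 280.7] 0.64 [0.4189 0.1749 0.    ]
1.0 [ 0.16720895 -0.60219495  0.2225561 ] [[-0.964  0.     0.267]
 [-0.267  0.    -0.964]
 [-0.    -1.    -0.   ]]
```

View pics/top0.png

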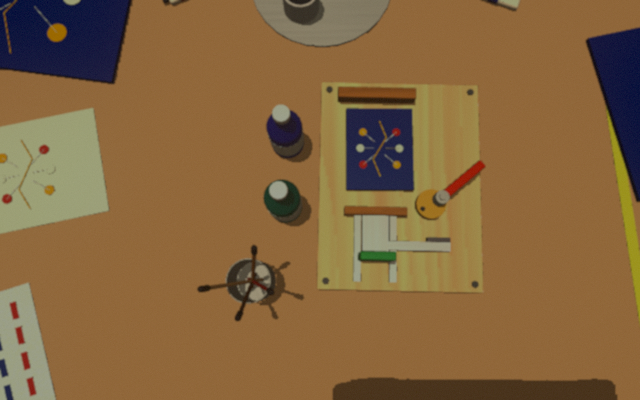

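View pics/side0.png

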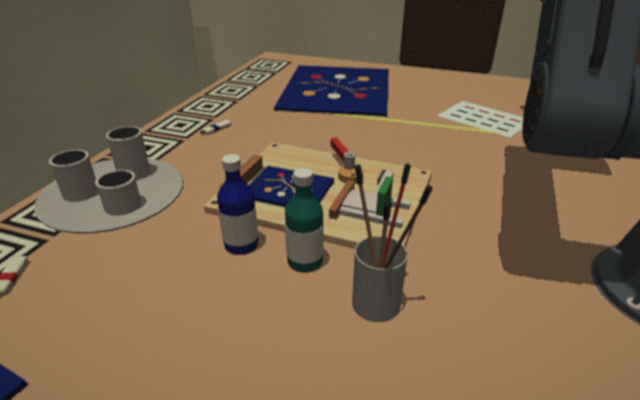

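The top view shows the board at columns 318–483, rows 83–292. The red lever runs from the pin (443,197) to (484,162), and the green plate is at (377,256). The bottles and tin stand to the left, clear of the work area. Next I'll fit the jig pose.

```bash
cat >> h.py <<'E'
def jigfit():
    im=cv2.imread("pics/top0.png"); h=cv2.cvtColor(im,cv2.COLOR_BGR2HSV)
    m=((h[...,0]>15)&(h[...,0]<32)&(h[...,1]>60)&(h[...,2]>120)).astype(np.uint8)
    n,l,s,c=cv2.connectedComponentsWithStats(m[:,:]); k=1+np.argmax(s[1:,4]); ys,xs=np.where(l==k)
    hull=cv2.convexHull(np.stack([xs,ys],1).astype(np.float32))[:,0]
    P=np.array([ray("top",p,.018)[:2] for p in hull]).astype(np.float32)
    r=cv2.minAreaRect(P*1000); return r,s[k]
def redlever(name,z=.062):
    im=camera(name); h=cv2.cvtColor(im,cv2.COLOR_BGR2HSV)
    m=(((h[...,0]<6)|(h[...,0]>174))&(h[...,1]>170)&(h[...,2]>90)).astype(np.uint8)
    n,l,s,c=cv2.connectedComponentsWithStats(m)
    P=[(s[i,4],c[i]) for i in range(1,n) if s[i,4]>20]
    return im,l,P
E
python3 - <<'E'
from h import *
print(jigfit())
im,l,P=redlever("top")
for a,c in P: print(a,c,ray("top",c,.062).round(3))
E
```

```text
(((583.6998291015625, 54.3406982421875), (1201.4366455078125, 725.8164672851562), 89.4073257446289), array([     0,      0,    640,    400, 163272], dtype=int32))
35 [396.08571429 131.74285714] [ 0.671 -0.074  0.062]
39 [ 43.64102564 148.97435897] [0.648 0.536 0.062]
38 [362.28947368 164.18421053] [ 0.614 -0.014  0.062]
324 [464.65123457 177.67283951] [ 0.588 -0.188  0.062]
42 [  6.42857143 198.73809524] [0.562 0.593 0.062]
65 [ 13.89230769 309.81538462] [0.376 0.565 0.062]
64 [ 19.53125  335.140625] [0.335 0.553 0.062]
69 [ 25.14492754 360.27536232] [0.295 0.54  0.062]
68 [ 31.         386.11764706] [0.255 0.528 0.062]
```

```bash
python3 - <<'E'
from h import *
J=np.array([[.19,.1],[.19,-.19],[-.19,-.19],[-.19,.1]])
W=np.array([ray("top",p,.018)[:2] for p in [(321,83),(478,86),(483,292),(318,290)]])
# refined by more points: pin, push face marks
A=J.mean(0);B=W.mean(0);H=(J-A).T@(W-B);a=np.arctan2(H[0,1]-H[1,0],H[0,0]+H[1,1])
Rm=np.array([[np.cos(a),-np.sin(a)],[np.sin(a),np.cos(a)]]);t=B-Rm@A
print(W.round(3),"yaw",a,"t",t, "res",(W-J@Rm.T-t).round(3).tolist())
print("pin",Rm@[-.03,-.11]+t,"push",Rm@[-.14,0]+t)
h=cv2.cvtColor(cv2.imread("pics/top0.png"),cv2.COLOR_BGR2HSV)
for p in [(330,200),(300,60)]: print(h[p[1],p[0]])
E
```

```text
[[ 0.779  0.055]
 [ 0.77  -0.235]
 [ 0.395 -0.221]
 [ 0.402  0.065]] yaw -0.030276858225017873 t [ 0.58778808 -0.0393265 ] res [[-0.001, -0.0], [-0.002, -0.0], [0.003, 0.002], [0.001, -0.002]]
pin [ 0.55447189 -0.14836792] push [ 0.44785225 -0.03508839]
[ 22 137 156]
[ 16 152 146]
```

drive_tool(
  plan=[
    [-45, 7, -22, 0, 4, 0, 0],
    [-90, 14, -44, 0, 8, 0, 0],
    [-135, 21, -66, 0, 12, 0, 0],
    [-180, 28, -88, 0, 17, 0, 0],
    [-225, 35, -110, 0, 17, 0, 0],
    [-270, 42, -132, 0, 17, 0, 0],
    [-315, 49, -154, 0, 17, 0, 0],
    [-360, 56, -176, 0, 17, 0, 0],
    [-405, 63, -198, 0, 17, 0, 0],
    [-450, 70, -220, 0, 17, 0, 0],
  ],
)

```text
time: 2.05
position: [0.5392, -0.2722, 0.1533]
tool_rot: [-0.009, -0.707, 0.707, 0.009]
ft_force: [0.2, -1.8, 0.1]
grip_width: 0.0152
```

```bash
cat >> h.py <<'E'
def shift(*targets):
    o=get_obs(); M=R.from_quat(o["tool_rot"]).as_matrix(); p=np.array(o["position"])
    print("t",o["time"],"p",p.round(4),"F",np.round(o["ft_force"],1),"zax",M[:,2].round(3))
    for t in targets: print(np.round(t,3),"->",(M.T@(np.array(t)-p)*1000).round(0))
E
python3 -c "
from h import *
shift((.638,-.185,.13),(.638,-.185,.046))"
```

```text
t 2.05 p [ 0.5392 -0.2722  0.1533] F [ 0.2 -1.8  0.1] zax [-0.026 -1.     0.   ]
[ 0.638 -0.185  0.13 ] -> [-96.  23. -90.]
[ 0.638 -0.185  0.046] -> [-96. 107. -90.]
```

drive_tool(
  plan=[
    [-32, 8, -30, 0, 0, 0, 0],
    [-64, 16, -60, 0, 0, 0, 0],
    [-96, 23, -90, 0, 0, 0, 0],
    [-96, 23, -90, 0, 0, 0, 0],
    [-96, 23, -90, 0, 0, 0, 0],
  ],
)

```text
time: 2.55
position: [0.6363, -0.1851, 0.1298]
tool_rot: [-0.008, -0.707, 0.707, 0.009]
ft_force: [-0.2, 0.5, -0.1]
grip_width: 0.0004
```

```bash
python3 - <<'E'
from h import *
shift((.638,-.185,.046))
a=camera("top");b=camera("side");
for n in("top","side"):
  for t in("lever_end","cam_pin"):
    for m in mark_of(n,t)[:1]: print(n,t,np.round(m["location"]),round(m["conf"],2),ray(n,m["location"],.062).round(4))
print(proj("top",(.638,-.185,.046)),proj("side",(.638,-.185,.046)))
cv2.imwrite("pics/a1.png",np.vstack([cv2.resize(a[90:290,320:520],(600,600),interpolation=2)[:300],cv2.resize(b[100:200,280:480],(600,300),interpolation=2)]))
E
```

```text
t 2.55 p [ 0.6363 -0.1851  0.1298] F [-0.2  0.5 -0.1] zax [-0.023 -1.     0.   ]
[ 0.638 -0.185  0.046] -> [-2. 84. -0.]
side lever_end [333. 134.] 0.9 [ 0.6184 -0.2357  0.062 ]
side cam_pin [350. 155.] 0.8 [ 0.5542 -0.1495  0.062 ]
[458.8, 151.8] [317.6, 148.5]
```

View pics/a1.png

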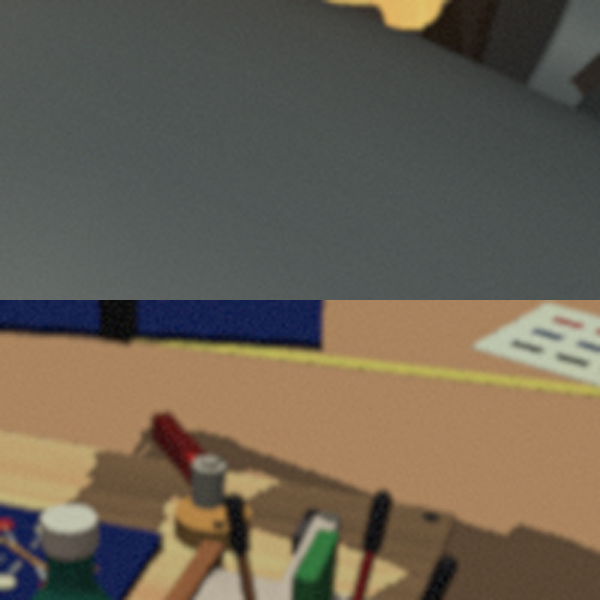

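The arm blocks the top view. The side view still shows the lever at about (333,134), pin (350,155), matching the first fix. Next I descend beside the lever and plan the arc.

drive_tool(
  plan=[
    [-1, 28, 0, 0, 0, 0, 0],
    [-1, 56, 0, 0, 0, 0, 0],
    [-1, 84, 0, 0, 0, 0, 0],
    [-1, 84, 0, 0, 0, 0, 0],
    [-1, 84, 0, 0, 0, 0, 0],
  ],
)

```text
time: 3.35
position: [0.6367, -0.1868, 0.0465]
tool_rot: [0.009, 0.707, -0.707, -0.01]
ft_force: [0.8, 0.5, 0.3]
grip_width: 0.0006
```

```bash
python3 - <<'E'
from h import *
pin=np.array([.557,-.150])
T=[]
for th in np.linspace(-.92,-3.0,20):
    u=np.array([np.cos(th),np.sin(th)]);n=np.array([-u[1],u[0]])
    d=.008+max(abs(n@[sx*.0095,sz*.015]) for sx in(-1,1) for sz in(-1,1))
    T.append([*(pin+.075*u+d*n),.046])
shift(*T)
E
```

```text
t 3.35 p [ 0.6367 -0.1868  0.0465] F [0.8 0.5 0.3] zax [-0.027 -1.    -0.   ]
[ 0.622 -0.195  0.046] -> [14.  0.  8.]
[ 0.616 -0.202  0.046] -> [20.  0. 16.]
[ 0.609 -0.209  0.046] -> [27.  0. 22.]
[ 0.601 -0.214  0.046] -> [35.  0. 28.]
[ 0.593 -0.219  0.046] -> [43.  0. 33.]
[ 0.584 -0.223  0.046] -> [52.  0. 37.]
[ 0.574 -0.225  0.046] -> [61.  0. 40.]
[ 0.567 -0.227  0.046] -> [68.  0. 42.]
[ 0.56  -0.228  0.046] -> [75.  1. 43.]
[ 0.553 -0.228  0.046] -> [82.  1. 43.]
[ 0.546 -0.228  0.046] -> [90.  1. 43.]
[ 0.538 -0.226  0.046] -> [98.  1. 42.]
[ 0.53  -0.224  0.046] -> [105.   1.  40.]
[ 0.523 -0.221  0.046] -> [113.   1.  38.]
[ 0.515 -0.217  0.046] -> [120.   1.  34.]
[ 0.508 -0.213  0.046] -> [128.   1.  29.]
[ 0.502 -0.207  0.046] -> [134.   1.  24.]
[ 0.496 -0.2    0.046] -> [140.   1.  17.]
[ 0.491 -0.193  0.046] -> [146.   1.  10.]
[ 0.486 -0.185  0.046] -> [151.   1.   2.]
```

drive_tool(
  plan=[
    [14, 0, 8, 0, 0, 0, 0],
    [20, 0, 16, 0, 0, 0, 0],
    [27, 0, 22, 0, 0, 0, 0],
    [35, 0, 28, 0, 0, 0, 0],
    [43, 0, 33, 0, 0, 0, 0],
    [52, 0, 37, 0, 0, 0, 0],
    [61, 0, 40, 0, 0, 0, 0],
    [68, 0, 42, 0, 0, 0, 0],
    [75, 0, 43, 0, 0, 0, 0],
    [82, 0, 43, 0, 0, 0, 0],
  ],
)

```text
time: 4.35
position: [0.5544, -0.228, 0.0465]
tool_rot: [-0.01, -0.706, 0.708, 0.008]
ft_force: [4.8, 1.2, 0.1]
grip_width: 0.0008
```

drive_tool(
  plan=[
    [8, 0, 0, 0, 0, 0, 0],
    [16, 0, -1, 0, 0, 0, 0],
    [23, 0, -3, 0, 0, 0, 0],
    [31, 0, -5, 0, 0, 0, 0],
    [38, 0, -9, 0, 0, 0, 0],
    [46, 0, -14, 0, 0, 0, 0],
    [52, 0, -19, 0, 0, 0, 0],
    [58, 0, -26, 0, 0, 0, 0],
  ],
)

```text
time: 5.15
position: [0.4965, -0.1999, 0.0465]
tool_rot: [-0.009, -0.707, 0.707, 0.009]
ft_force: [3.9, -2.1, 0.2]
grip_width: 0.0005
```

```bash
python3 - <<'E'
from h import *
shift((.491,-.193,.046),(.486,-.185,.046))
b=camera("side");a=camera("top")
for n in("top","side"):
  for t in("lever_end","cam_pin"):
    for m in mark_of(n,t)[:1]: print(n,t,np.round(m["location"]),round(m["conf"],2),ray(n,m["location"],.062).round(4))
cv2.imwrite("pics/b1.png",np.vstack([cv2.resize(a[90:300,320:530],(600,600),interpolation=2)[300:],cv2.resize(b[100:200,300:500],(600,300),interpolation=2)]))
E
```

```text
t 5.15 p [ 0.4965 -0.1999  0.0465] F [ 3.9 -2.1  0.2] zax [-0.026 -1.     0.001]
[ 0.491 -0.193  0.046] -> [ 6.  0. -7.]
[ 0.486 -0.185  0.046] -> [ 11.   0. -15.]
top cam_pin [382. 150.] 0.7 [ 0.6386 -0.048   0.062 ]
side lever_end [398. 153.] 0.89 [ 0.4634 -0.1934  0.062 ]
side cam_pin [348. 154.] 0.63 [ 0.5602 -0.152   0.062 ]
```

View pics/b1.png

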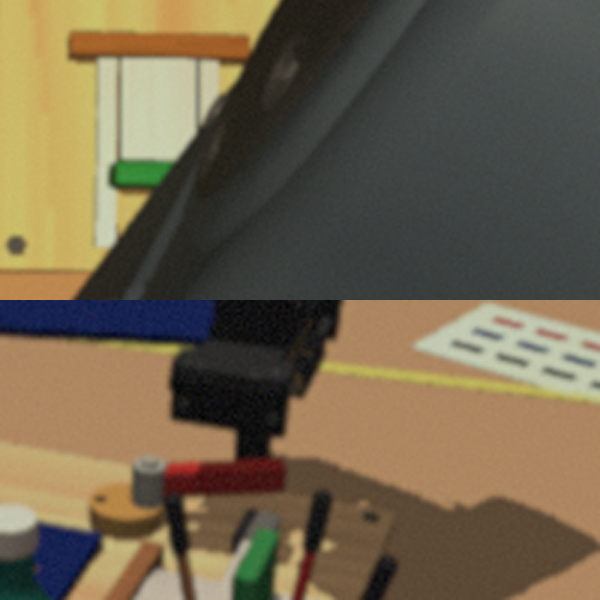

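The side view shows the lever pointing back with the finger behind it, at its end (398,153). I'll continue gently onto the end stop.

drive_tool(
  plan=[
    [4, 0, -5, 0, 0, 0, 0],
    [8, 0, -10, 0, 0, 0, 0],
    [10, 0, -14, 0, 0, 0, 0],
    [11, 0, -16, 0, 0, 0, 0],
    [11, 0, -16, 0, 0, 0, 0],
  ],
)

```text
time: 5.95
position: [0.4859, -0.183, 0.0465]
tool_rot: [0.009, 0.707, -0.707, -0.009]
ft_force: [1.9, -2.3, 1.0]
grip_width: 0.0004
```

drive_tool(
  plan=[
    [0, 0, -2, 0, 0, 0, 0],
    [0, 0, -3, 0, 0, 0, 0],
    [0, 0, -3, 0, 0, 0, 0],
  ],
)

```text
time: 6.25
position: [0.4853, -0.1799, 0.0464]
tool_rot: [0.008, 0.707, -0.707, -0.01]
ft_force: [-1.2, -3.2, 2.0]
grip_width: 0.0007
```

drive_tool(
  plan=[
    [0, 0, -2, 0, 0, 0, 0],
    [0, 0, -4, 0, 0, 0, 0],
    [0, 0, -4, 0, 0, 0, 0],
  ],
)

```text
time: 6.55
position: [0.4853, -0.1773, 0.0463]
tool_rot: [-0.008, -0.706, 0.708, 0.009]
ft_force: [-2.9, -9.2, 0.6]
grip_width: 0.0007
```

drive_tool(
  plan=[
    [0, 0, -2, 0, 0, 0, 0],
    [0, 0, -3, 0, 0, 0, 0],
    [0, 0, -3, 0, 0, 0, 0],
  ],
)

```text
time: 6.85
position: [0.4854, -0.177, 0.0464]
tool_rot: [-0.007, -0.705, 0.709, 0.008]
ft_force: [-7.8, -17.5, 0.1]
grip_width: 0.0004
```

The force rises to about 19 N with no motion, so the lever is on the end stop. I'll back off, lift and look.

drive_tool(
  plan=[
    [0, 0, 15, 0, 0, 0, 0],
    [0, 0, 35, 0, 0, 0, 0],
    [0, -30, 35, 0, 0, 0, 0],
    [0, -75, 35, 0, 0, 0, 0],
    [0, -75, 35, 0, 0, 0, 0],
  ],
)

```text
time: 7.35
position: [0.4878, -0.2092, 0.1253]
tool_rot: [-0.012, -0.706, 0.708, 0.007]
ft_force: [1.0, -0.0, 0.2]
grip_width: 0.0004
```

```bash
python3 - <<'E'
from h import *
shift((.405,-.2,.12),(.405,-.034,.12),(.405,-.034,.055))
b=camera("side");a=camera("top")
for n in("top","side"):
  for t,z in(("lever_end",.062),("cam_pin",.062),("push_face",.055)):
    for m in mark_of(n,t)[:1]: print(n,t,np.round(m["location"]),round(m["conf"],2),ray(n,m["location"],z).round(4))
th=-2.997
for p0 in ([.557,-.150],[.56,-.152]): print("expected end side px at low point",proj("side",(p0[0]+.095*np.cos(th),p0[1]+.095*np.sin(th),.062)))
cv2.imwrite("pics/c1.png",cv2.resize(b[120:220,300:460],(800,500),interpolation=2))
E
```

```text
t 7.35 p [ 0.4878 -0.2092  0.1253] F [ 1.  -0.   0.2] zax [-0.027 -1.     0.003]
[ 0.405 -0.2    0.12 ] -> [83.  5. -7.]
[ 0.405 -0.034  0.12 ] -> [  87.    4. -173.]
[ 0.405 -0.034  0.055] -> [  88.   69. -173.]
top lever_end [456. 252.] 0.83 [ 0.4623 -0.1658  0.062 ]
top cam_pin [444. 193.] 0.88 [ 0.562  -0.1505  0.062 ]
top push_face [376. 261.] 0.97 [ 0.4485 -0.0335  0.055 ]
side lever_end [396. 159.] 0.84 [ 0.4632 -0.1652  0.062 ]
side cam_pin [347. 156.] 0.62 [ 0.5604 -0.1445  0.062 ]
side push_face [387. 196.] 0.87 [ 0.4514 -0.035   0.055 ]
expected end side px at low point [395.6, 159.2]
expected end side px at low point [394.4, 158.5]
```

View pics/c1.png

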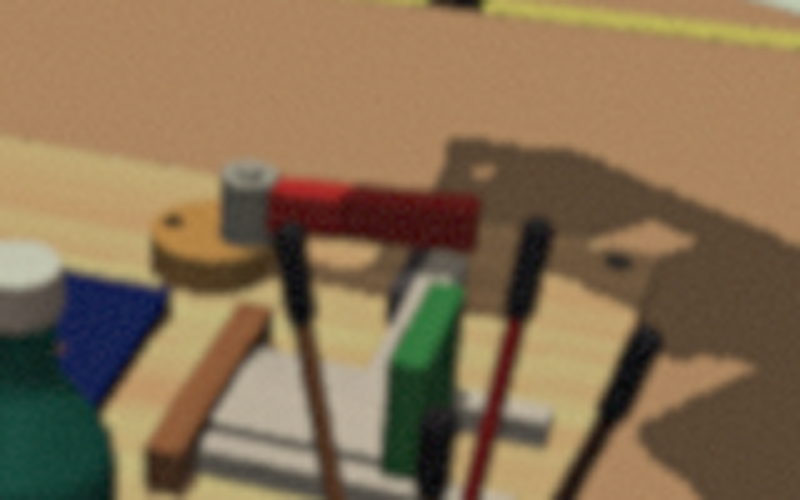

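The side view agrees with the low point: lever end seen at (396,159), expected (395.6,159.2), and the black dot faces away from the slide. Next I move behind the green plate.

drive_tool(
  plan=[
    [40, 0, 0, 0, 0, 0, 0],
    [83, 0, -7, 0, 0, 0, 0],
    [84, 0, -50, 0, 0, 0, 0],
    [85, 0, -95, 0, 0, 0, 0],
    [86, 0, -140, 0, 0, 0, 0],
    [87, 4, -173, 0, 0, 0, 0],
    [88, 40, -173, 0, 0, 0, 0],
    [88, 68, -173, 0, 0, 0, 0],
    [88, 68, -173, 0, 0, 0, 0],
    [88, 68, -173, 0, 0, 0, 0],
  ],
)

```text
time: 8.75
position: [0.4014, -0.0328, 0.053]
tool_rot: [0.008, 0.707, -0.707, -0.01]
ft_force: [-0.1, 0.2, 0.2]
grip_width: 0.0003
```

```bash
python3 - <<'E'
from h import *
t=np.array([.588,-.0385]);a=-.03;Rm=np.array([[np.cos(a),-np.sin(a)],[np.sin(a),np.cos(a)]])
shift(*[[*(Rm@[-.14+tr-.010,0]+t),.055] for tr in(0,.045)])
b=camera("side")
for tt,z in(("push_face",.055),("lever_end",.062)):
    for m in mark_of("side",tt)[:1]: print(tt,np.round(m["location"]),round(m["conf"],2),ray("side",m["location"],z).round(4))
cv2.imwrite("pics/d1.png",cv2.resize(b[120:220,300:460],(800,500),interpolation=2))
E
```

```text
t 8.75 p [ 0.4014 -0.0328  0.053 ] F [-0.1  0.2  0.2] zax [-0.026 -1.    -0.001]
[ 0.438 -0.034  0.055] -> [-37.  -2.   0.]
[ 0.483 -0.035  0.055] -> [-82.  -2.   0.]
push_face [305. 260.] 0.73 [0.5294 0.1776 0.055 ]
lever_end [396. 160.] 0.89 [ 0.461  -0.1628  0.062 ]
```

View pics/d1.png

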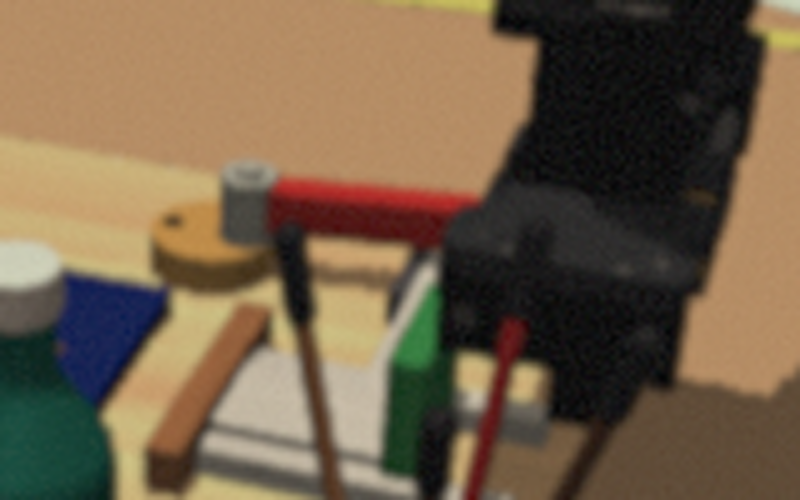

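The gripper stands behind the plate, clear of the lever and brushes. Pushing forward gently.

drive_tool(
  plan=[
    [-8, -2, 0, 0, 0, 0, 0],
    [-16, -2, 0, 0, 0, 0, 0],
    [-24, -2, 0, 0, 0, 0, 0],
    [-30, -2, 0, 0, 0, 0, 0],
    [-35, -2, 0, 0, 0, 0, 0],
    [-39, -2, 0, 0, 0, 0, 0],
    [-43, -2, 0, 0, 0, 0, 0],
    [-47, -2, 0, 0, 0, 0, 0],
    [-51, -2, 0, 0, 0, 0, 0],
    [-55, -2, 0, 0, 0, 0, 0],
  ],
)

```text
time: 9.9
position: [0.4563, -0.0342, 0.0551]
tool_rot: [0.009, 0.707, -0.707, -0.01]
ft_force: [-2.6, -0.6, -0.4]
grip_width: 0.0004
```

drive_tool(
  plan=[
    [-3, 0, 0, 0, 0, 0, 0],
    [-6, 0, 0, 0, 0, 0, 0],
    [-9, 0, 0, 0, 0, 0, 0],
    [-12, 0, 0, 0, 0, 0, 0],
    [-15, 0, 0, 0, 0, 0, 0],
    [-18, 0, 0, 0, 0, 0, 0],
    [-20, 0, 0, 0, 0, 0, 0],
  ],
)

```text
time: 10.6
position: [0.4767, -0.0349, 0.0552]
tool_rot: [0.009, 0.707, -0.707, -0.009]
ft_force: [-4.1, -0.1, -1.7]
grip_width: 0.0003
```

```bash
python3 - <<'E'
from h import *
shift((.483,-.035,.055))
a=camera("top");camera("side")
for n in("top","side"):
  for t,z in(("panel",.018),("lever_end",.062)):
    for m in mark_of(n,t)[:1]: print(n,t,np.round(m["location"]),round(m["conf"],2),ray(n,m["location"],z).round(4))
cv2.imwrite("pics/e1.png",cv2.resize(a[75:275,310:490],(540,600),interpolation=2))
E
```

```text
t 10.6 p [ 0.4767 -0.0349  0.0552] F [-4.1 -0.1 -1.7] zax [-0.026 -1.    -0.   ]
[ 0.483 -0.035  0.055] -> [-6.  0. -0.]
top panel [379. 152.] 0.83 [ 0.6471 -0.0492  0.018 ]
top lever_end [441. 197.] 0.46 [ 0.5555 -0.1457  0.062 ]
side panel [288. 189.] 0.59 [ 0.6531 -0.0523  0.018 ]
```

View pics/e1.png

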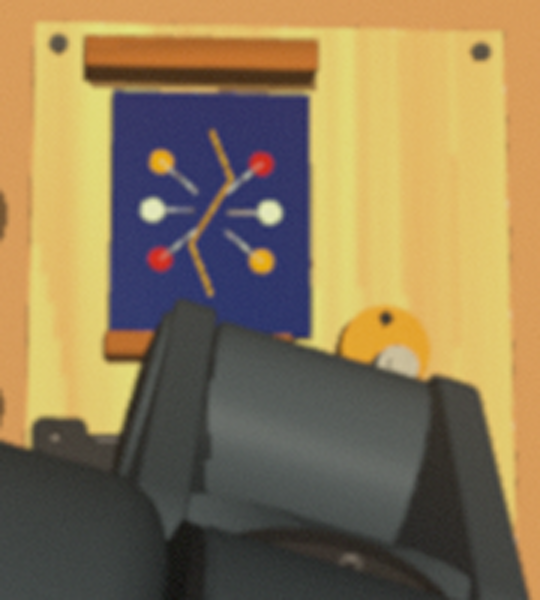

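The jaw has reached the panel, and a gap to the fence remains (crop rows 85–93). Continuing slowly until the force rises.

drive_tool(
  plan=[
    [-2, 0, 0, 0, 0, 0, 0],
    [-4, 0, 0, 0, 0, 0, 0],
    [-6, 0, 0, 0, 0, 0, 0],
    [-6, 0, 0, 0, 0, 0, 0],
  ],
)

```text
time: 11.3
position: [0.4835, -0.0352, 0.0554]
tool_rot: [-0.01, -0.707, 0.707, 0.009]
ft_force: [-2.7, 0.3, 0.0]
grip_width: 0.0007
```

drive_tool(
  plan=[
    [-1, 0, 0, 0, 0, 0, 0],
    [-2, 0, 0, 0, 0, 0, 0],
    [-2, 0, 0, 0, 0, 0, 0],
  ],
)

```text
time: 11.6
position: [0.4848, -0.0352, 0.0554]
tool_rot: [-0.009, -0.707, 0.707, 0.009]
ft_force: [-4.8, -0.3, -0.2]
grip_width: 0.0005
```

drive_tool(
  plan=[
    [-1, 0, 0, 0, 0, 0, 0],
    [-2, 0, 0, 0, 0, 0, 0],
    [-2, 0, 0, 0, 0, 0, 0],
  ],
)

```text
time: 11.9
position: [0.4848, -0.0351, 0.0554]
tool_rot: [0.007, 0.707, -0.707, -0.01]
ft_force: [-6.9, -2.7, 4.4]
grip_width: 0.0004
```

drive_tool(
  plan=[
    [-1, 0, 0, 0, 0, 0, 0],
    [-2, 0, 0, 0, 0, 0, 0],
    [-2, 0, 0, 0, 0, 0, 0],
  ],
)

```text
time: 12.2
position: [0.4848, -0.0349, 0.0552]
tool_rot: [0.006, 0.707, -0.707, -0.012]
ft_force: [-10.9, -2.5, 5.6]
grip_width: 0.0005
```

drive_tool(
  plan=[
    [-1, 0, 0, 0, 0, 0, 0],
    [-2, 0, 0, 0, 0, 0, 0],
    [-2, 0, 0, 0, 0, 0, 0],
  ],
)

```text
time: 12.5
position: [0.4848, -0.0347, 0.0551]
tool_rot: [0.004, 0.708, -0.706, -0.013]
ft_force: [-13.6, -5.4, 8.1]
grip_width: 0.0008
```

The plate stops firmly at x = 0.4848, close to the predicted 0.483, under 14 N. I'll back off straight, lift clear and check.

drive_tool(
  plan=[
    [8, 0, 0, 0, 0, 0, 0],
    [30, 0, 0, 0, 0, 0, 0],
    [55, 0, 0, 0, 0, 0, 0],
    [70, -20, 0, 0, 0, 0, 0],
    [70, -65, 0, 0, 0, 0, 0],
    [70, -80, 30, 0, 0, 0, 0],
    [70, -100, 75, 0, 0, 0, 0],
    [70, -120, 120, 0, 0, 0, 0],
    [70, -120, 165, 0, 0, 0, 0],
    [70, -120, 210, 0, 0, 0, 0],
  ],
)

```text
time: 13.5
position: [0.4178, -0.2473, 0.1773]
tool_rot: [-0.012, -0.705, 0.709, 0.007]
ft_force: [1.6, 0.2, -0.2]
grip_width: 0.0003
```

drive_tool(
  plan=[
    [0, 0, 45, 0, 0, 0, 0],
    [0, 0, 90, 0, 0, 0, 0],
    [0, 0, 130, 0, 0, 0, 0],
    [0, 0, 130, 0, 0, 0, 0],
    [0, 0, 130, 0, 0, 0, 0],
  ],
)

```text
time: 14.0
position: [0.4129, -0.3753, 0.1756]
tool_rot: [-0.011, -0.706, 0.708, 0.009]
ft_force: [-0.4, 0.4, 0.2]
grip_width: 0.0001
```

```bash
python3 - <<'E'
from h import *
shift()
a=camera("top");b=camera("side")
for n in("top","side"):
  for t,z in(("panel",.018),("push_face",.055),("lever_end",.062),("cam_pin",.062),("bottle_blue",0),("bottle_green",0),("brush_tin",0)):
    for m in mark_of(n,t)[:1]: print(n,t,np.round(m["location"]),round(m["conf"],2),ray(n,m["location"],z).round(4))
h=cv2.cvtColor(a,cv2.COLOR_BGR2HSV);m=((h[...,0]>105)&(h[...,0]<130)&(h[...,1]>120)).astype(np.uint8)
s=np.zeros_like(m);s[80:220,335:430]=m[80:220,335:430]
n,l,st,c=cv2.connectedComponentsWithStats(s);k=1+np.argmax(st[1:,4]);ys,xs=np.where(l==k)
P=np.array([ray("top",p,.03)[:2] for p in cv2.convexHull(np.stack([xs,ys],1))[:,0].astype(float)],np.float32)*1000
print("panel rect mm",cv2.minAreaRect(P))
cv2.imwrite("pics/f1.png",np.hstack([cv2.resize(a[75:300,310:490],(480,600),interpolation=2),cv2.resize(b[120:220,200:440],(320,133),interpolation=3) if 0 else np.zeros((600,1,3),np.uint8)]))
E
```

```text
t 14.0 p [ 0.4129 -0.3753  0.1756] F [-0.4  0.4  0.2] zax [-0.028 -1.     0.002]
top panel [381. 146.] 0.56 [ 0.6569 -0.0522  0.018 ]
top push_face [374. 237.] 0.92 [ 0.4897 -0.0318  0.055 ]
top lever_end [257. 282.] 0.66 [0.4158 0.165  0.062 ]
top cam_pin [443. 194.] 0.79 [ 0.5608 -0.1495  0.062 ]
top bottle_blue [287. 144.] 0.86 [0.6698 0.1198 0.    ]
top bottle_green [283. 208.] 0.9 [0.5481 0.1266 0.    ]
side panel [283. 188.] 0.78 [ 0.6647 -0.0522  0.018 ]
side push_face [362. 192.] 0.67 [ 0.4974 -0.0313  0.055 ]
side lever_end [395. 158.] 0.67 [ 0.4641 -0.1667  0.062 ]
side cam_pin [349. 155.] 0.82 [ 0.5561 -0.1488  0.062 ]
side bottle_blue [241. 245.] 0.91 [0.6708 0.1195 0.    ]
side bottle_green [302. 261.] 0.85 [ 0.5571  0.1226 -0.    ]
panel rect mm ((665.0014038085938, -48.42839050292969), (113.40945434570312, 145.48577880859375), 87.73446655273438)
```

View pics/f1.png

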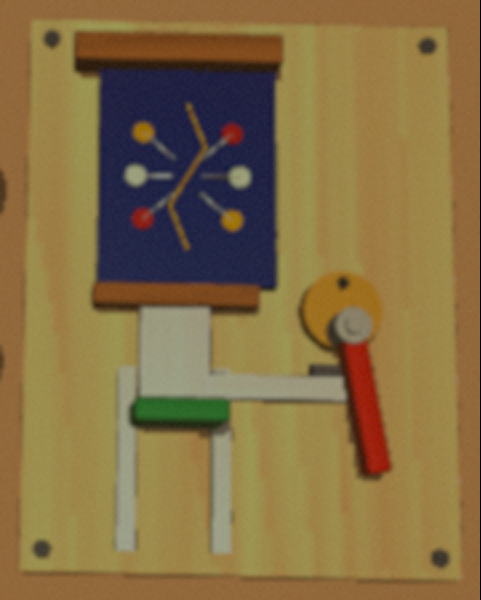

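The panel lies flush between jaw and fence, the lever is at its low point, and the bottles haven't moved. The tin wasn't reported by the network this time, so I'll check it by image difference while handing in.

```bash
python3 - <<'E'
from h import *
b=camera("top"); a=cv2.imread("pics/top0.png")
print("tin",spot_in("top","brush_tin")[:1], "diff tin area",np.abs(a[240:320,200:280].astype(int)-b[240:320,200:280]).mean(),"vs bg",np.abs(a[330:380,100:280].astype(int)-b[330:380,100:280]).mean())
print(hand_in())
E
```

```text
tin [{'location': [248.2, 282.3], 'conf': 0.7}] diff tin area 1.4858333333333333 vs bg 1.349962962962963
the job is handed in; nothing more can be done
None
```

The cam is at its low point and the slide's jaw is holding the panel against the fence. I handed the job in at about 14.5 s of robot time; no verdict came back.

- **Lever:** I swept the red lever clockwise with the closed fingertips until it met the end stop, where the force rose to about 19 N with no further movement. The side camera put its end within a pixel of where the low point should be. In the final pictures it had not moved.
- **Slide:** I then pushed the green plate forward until it stopped firmly, at about 14 N forward force. It stopped within 2 mm of the tool position I predicted for 45 mm of travel. I backed straight off and moved the arm clear; the wrist force read near zero.
- **Panel:** The last top picture shows it flush between the jaw and the fence. Its centre measured x = 0.665 m, against about 0.663 m expected.
- **Bystanders:** Both bottles were found where they started, to within what the networks can resolve. The area around the brush tin looked unchanged from the first picture.

**Checks that disagreed:**
- The panel's turn measured -0.040 rad against -0.030 rad for the jig. That is within what I can measure from these pictures.
- In the last top picture the network placed the lever end on the brush tin. The side camera and the picture itself showed it correctly.
- The network did not find the tin in the final check, but it did find it in the picture just before hand-in.

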